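Hang the hammer back in the tool rack and lock the keeper over the tools

ROBOT

A 7-joint arm with a two-finger parallel gripper is mounted at the origin on a cart in front of the work surface, level with it; the furniture and walls round the work are solid. World frame = base frame: x ahead of the robot, y to its left, z up, the work surface at z = 0. Lengths are in m, angles in degrees, forces in N, time in s.
With the tool pointing down it reaches from about 0.425 to 0.875 m from the base axis. Payload 4.7 kg.
Tool frame: the origin (TCP) lies between the finger pads; the fingertips stand 22 mm ahead of it and the grasp point (between the pads) lies 3 mm ahead of it; z points along the fingers, y is the line along which they close (so a half turn about z gives the same grasp; the last joint's range is limited). The gripper opens to 87 mm and grips with 3 to 60 N. Pads are 19 mm wide; open, the fingers measure 117 mm over their backs; the gripper's body (75 mm by 190 mm) begins 51 mm behind the grasp point.
Start: joints at [67.5, 18.392, -4.016, 83.108, 1.295, 78.541, -3.26], TCP at [0.257, -0.597, 0.245] pointing down, gripper open.
Joint ranges: [-163.93, 163.93], [-17.29, 119.83], [-79.2, 71.16], [3.27, 140.29], [-89.18, 269.18], [5.43, 117.66], [-154.24, 154.24]. Speed limits (degrees/s): [147.25, 147.25, 180, 180, 180, 180, 180].

INTERFACE

Orientations are given as [roll, pitch, yaw] about the fixed x, y, z axes, in that order (R = Rz(yaw) Ry(pitch) Rx(roll)).
In Python, from cell import env gives the robot as it stands.
- The arm moves only by the tool drive_tool, never from a script. Its argument "moves" is a list of rows, each a list of 3 entries, a list of its own where there are three numbers: the shift along the tool's x, y, z in mm, then the turn, a rotation vector about the tool's x, y, z in rad, then the closure, from 0 (fully open) to 1 (shut). In form: [[[x, y, z], [wx, wy, wz], jaw], ...]. A call has 1 to 12 rows; each row shifts and turns the commanded pose from where the row before left it, along the tool's axes as they then stand; what a row does not reach is not made up. A row lasts 1/12 s, in which the tool goes at most 41.7 mm and 7.16 degrees, less where a joint would pass 70% of its speed; a pose out of reach is approached as far as the arm can. A call with a gripper value outside its range is refused whole. The fingers move at their own pace and stop on an object; "newtons" is the grip in N (left out, the last holds). Time passes only in rows, so rows that do not move let the fingers close. It gives the time, the measured TCP pose, the force, the opening and the grip force at its end, in the units of the state.
- env.get_obs(): the state, without advancing time (a new reading comes with each control period).
- env.read_camera(name): name is "side" or "top" or "wrist"; returns (picture, depth): 384x512x3 uint8, blue, green, red; 384x512 float32, m along the optical axis (not along the pixel's ray), 0 where there is no reading.
- env.get_calibration(name): a dict with "fx", "fy", "cx", "cy" (pixels), "T" (4x4, takes a point from camera to world coordinates). Camera axes: x right, y down, z forward; pixel columns grow to the right and rows downward; lengths in m; the calibration is good to about 2 mm. A picture is of the moment at which its call begins: read the wrist's pose just before it. get_calibration takes no time and is no camera call; for the wrist camera it gives the pose at the moment of the call.
- env.sign_off(): hands the job in; it is judged then, once.
The state is a dict: "time_s": time; "qpos": joint angles; "joint_velocities": joint speeds; "effort": joint torques, N m; "tool_pos": TCP position; "tool_rot": TCP orientation; "force": force on the tool from outside, world axes, zero at the start; "wrist_torque": the same for the moment, N m; "grip_width": finger opening in m; "grasp_force": force on a finger pad.
Only numpy, scipy, OpenCV 4.12 (cv2) and the standard library are available. Lean on these libraries where they do the work, as an engineer would, in place of code of your own. Each camera call takes 0.05 s, during which the arm holds its last target. There are 200 camera calls.

TASK

Put the hammer away in the portable tool rack and make the rack ready to carry: swing the rack's wire keeper up and back past upright so that it stays open, hang the hammer by its head on the two empty pegs between the pliers and the awl, handle down and lying flat on the sloping board, and then swing the keeper fully down over the tools and turn the brass catch across its bar. Do not knock the hanging pliers and awl out of place.

Things in the scene. Friction and masses are not known exactly. Their poses are not given: they have to be found in the camera images.
- board: Light-wood face of the fixed tool rack, sloping 32 deg from level towards the robot. Origin on the face, midway between the hammer's two pegs; x level to the right, y up the slope, z out of the face. 'On the board' below means mm in this frame. Face: x -135..160, y -225..75. Hammer pegs: x -20 and 20, y 0, 9 mm thick, 31 long along z, round-ended, 31 mm free between them for the handle.
- hammer_grip (a point): Loose hammer, 0.42 kg, 270 mm long, flat on the bench left of the rack, handle end roughly to the robot. Point near its balance, on the handle's axis, half-way through its thickness. x along the head (across the handle), y to the head, z up. Handle: 24 mm wide, z -11..12, y -180..55. Head: x -32..68, y 55..90, z -11..24.
- hammer_neck (a point): Where the hammer's handle meets the underside of its head, on the handle's axis, 55 mm along y from hammer_grip; same axes. Hung home, with the hammer's axes parallel to the board's, it is at x 0, y 5, z 11 on the board: the head's underside rests on both pegs, the handle between them points down the slope.
- keeper (a joint): U-shaped keeper of 8 mm steel wire (0.16 kg), hinged at the board's sides about the line y 0, z 45 on the board. rad: 0 = fully down, cross bar (x -143..168) lying at y -100, z 45; grows as the bar swings up and back over the top on a 100 mm radius, to a stop at 2.50. Upright is 2.13: past it the keeper stays open, well short of it it falls shut. Friction 0.06 N m.
- keeper_grip (a point): Middle of the keeper's red round grip, 15 mm thick, 78 mm long, on the line of the cross bar past its right end (x 172..250 on the board), clear of the board's edge. Moves with the keeper; x along the grip.
- catch (a joint): Brass thumb-turn on the right-hand rest. rad: 0 = its wing lies along the board's x, off the keeper's bar; grows clockwise as seen looking at the face, to a stop at 1.57, where the wing points up the slope and holds the bar down. Stays as left, 0.04 N m friction. Turned too early it blocks the bar.
- catch_grip (a point): Middle of the catch's wing, on its turning axis: x 140, y -124, z 70 on the board. Wing 46 mm long (this point's x), 10 mm thick (its y), standing z 58..80 on the board, above a plate 66 x 16 mm (z 50..58). Its z: turning axis, out of the board. The rest under it is 41 mm high; a plain rest of that height stands at x -122, y -100.
- pliers_mid (a point): Loose red-handled pliers, 58 x 171 x 17 mm, hanging jaws up astride a peg left of the hammer's place. On the board: handles x -105..-47, y -113..-5; jaws x -88..-64, up to y 60; up to z 17. Point at their middle.
- awl_mid (a point): Loose awl, 165 mm long, hanging between two pegs (x 81 and 106, y -50) right of the hammer's place. On the board its wooden handle covers x 79..108, y -52..38, up to z 30; its blade points down the slope. Point at the middle of the handle's lower half.

How it is judged:
By the outcome, as a careful person would: the job done as asked, in the order asked, and still so for the second after the job is handed in, with the robot touching nothing.
It also fails if it takes over 72 s, if anything falls off the work surface, if the arm or the gripper's body presses on something with over 40 N, if the wrist force passes 120 N, or if a joint passes its speed limit or range.

## Working session

There is one attempt and no reset: what is moved stays moved. The work goes in short steps, Python scripts to look and compute and a tool call to move; the robot and the scene stay as the last step left them, time stands still between calls to the robot, and variables do not carry over. Pictures are saved under pics/ and viewed, at most 10 in all, crops included, and the job is handed in when it is done.

Besides the shell and the picture viewer there is one more tool, called after "Emit:" by a JSON object that holds its "method" and its "body", one argument or row to a line. drive_tool: Moves the arm, as the interface text tells. Its arguments: {"type":"object","properties":{"moves":{"type":"array"},"newtons":{"type":"number"}},"required":["moves"]}

```bash
ls; mkdir -p pics; python3 - <<'E'
from cell import env
import cv2,numpy as np
o=env.get_obs();print(o)
for n in("top","side"):
    im,d=env.read_camera(n);cv2.imwrite(f"pics/{n}0.png",im);np.save(f"pics/{n}0.npy",d)
    c=env.get_calibration(n);print(n,c)
E
```

```text
pics
{'time_s': 0.0, 'qpos': array([67.49960522, 18.43814451, -4.01502638, 83.17651108,  1.2980513 ,
       78.53986659, -3.26036688]), 'joint_velocities': array([ 0.01893749, -0.04458074,  0.00775245,  0.02087735, -0.06888654,
        0.05083284,  0.07564988]), 'effort': array([-3.08963001e-05, -4.91299975e+01, -4.03929558e-01, -3.12531567e+01,
       -6.38940535e-02,  4.36324789e-02,  1.99101046e-04]), 'tool_pos': array([ 0.25691902, -0.59650568,  0.24345769]), 'tool_rot': array([-1.79890890e+02,  8.95297802e-03,  2.33099514e+01]), 'force': array([-0.22192405,  0.03168107,  0.47301465]), 'wrist_torque': array([ 0.00581061, -0.02005243, -0.04283236]), 'grasp_force': 0.0, 'grip_width': 0.086774429664733}
top {'fx': 482.00275924283994, 'fy': 482.00275924283994, 'cx': 254.24734437121336, 'cy': 190.84275096299447, 'T': array([[-0.04466486, -0.97886024,  0.19959379,  0.27691553],
       [-0.99899346,  0.04293644, -0.01298201,  0.2258883 ],
       [ 0.00413773, -0.19997273, -0.97979273,  1.4704037 ],
       [ 0.        ,  0.        ,  0.        ,  1.        ]])}
side {'fx': 411.67339073442923, 'fy': 411.67339073442923, 'cx': 259.1647481600977, 'cy': 190.71966534066692, 'T': array([[ 0.99925079, -0.03264942,  0.02078178,  0.53480624],
       [-0.03325503, -0.44964014,  0.89259053, -0.72368564],
       [-0.01979824, -0.89261289, -0.45038902,  0.63956724],
       [ 0.        ,  0.        ,  0.        ,  1.        ]])}
```

View pics/top0.png

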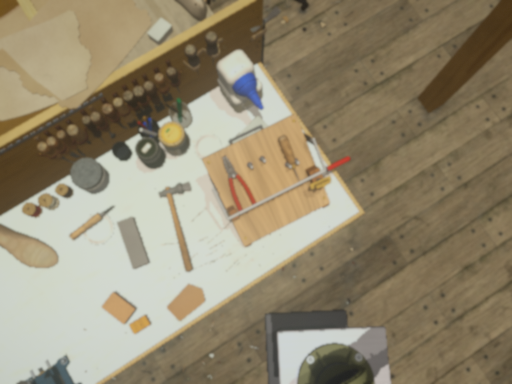

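View pics/side0.png

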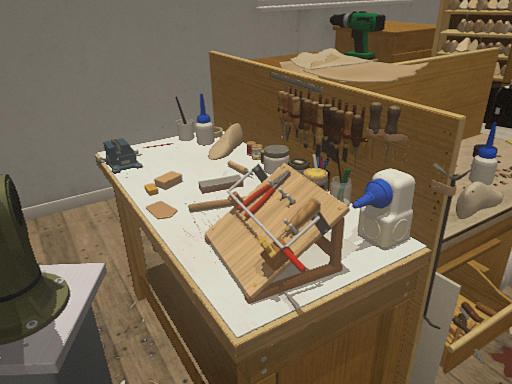

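The top view shows the board at about (204..328, 118..243), the keeper bar running from (230,218) to the red grip at (340,161), the catch at (319,184), the hammer head at (175,189) and its handle end at (187,270). The side view shows the keeper down.

```bash
cat > h.py <<'E'
import numpy as np,cv2
from scipy.spatial.transform import Rotation as Ro
from cell import env
def cloud(d,c):
    v,u=np.mgrid[:d.shape[0],:d.shape[1]]
    p=np.stack([(u-c['cx'])/c['fx']*d,(v-c['cy'])/c['fy']*d,d],-1)
    return p@c['T'][:3,:3].T+c['T'][:3,3]
E
python3 - <<'E'
from h import *
c=env.get_calibration('top');im=cv2.imread('pics/top0.png');P=cloud(np.load('pics/top0.npy'),c)
# board plane
m=np.zeros(P.shape[:2],np.uint8);cv2.fillPoly(m,[np.array([[214,160],[280,125],[320,200],[248,236]])],1)
Q=P[m>0];rng=np.random.default_rng(0);best=0
for _ in range(500):
    a,b,e=Q[rng.choice(len(Q),3,0)];n=np.cross(b-a,e-a);l=np.linalg.norm(n)
    if l<1e-6: continue
    n/=l;k=abs((Q-a)@n)<.003
    if k.sum()>best:best=k.sum();K=k
for _ in range(3):
    ce=Q[K].mean(0);n=np.linalg.svd(Q[K]-ce)[2][2];n*=np.sign(n[2]);K=abs((Q-ce)@n)<.003
print('n',n,'slope',np.degrees(np.arccos(n[2])),K.sum(),len(Q))
hx=np.cross([0,0,1],n);hx/=np.linalg.norm(hx);y0=np.cross(n,hx)
dist=(P-ce)@n
reg=np.zeros_like(m);reg[100:260,190:345]=1
B=(abs(dist)<.005)&(reg>0)
num,lab,st,_=cv2.connectedComponentsWithStats(B.astype(np.uint8));B=lab==1+st[1:,4].argmax()
uv=np.stack([(P[B]-ce)@hx,(P[B]-ce)@y0],-1)*1000
print('x ext',np.percentile(uv[:,0],[0,.5,1,99,99.5,100]),'y',np.percentile(uv[:,1],[0,.5,1,99,99.5,100]))
print(cv2.minAreaRect(uv.astype(np.float32)))
print('hx yaw',np.degrees(np.arctan2(hx[1],hx[0])),'ce',ce)
np.savez('fit.npz',n=n,hx=hx,y0=y0,ce=ce)
# hammer
z=P[...,2];hm=np.zeros_like(m);hm[175:280,155:200]=1
t=P[(hm>0)][:,2];print('table z',np.median(t))
H=(z-np.median(t)>.010)&(hm>0)
num,lab,st,_=cv2.connectedComponentsWithStats(H.astype(np.uint8));H=lab==1+st[1:,4].argmax()
v,u=np.nonzero(H);print('ham px',u.min(),u.max(),v.min(),v.max(),H.sum())
for r in range(v.min(),v.max()+1,6):
    k=v==r; q=P[r,u[k]]; print(r,u[k].min(),u[k].max(),q.mean(0).round(4),q[:,2].max().round(4))
# red grip
hsv=cv2.cvtColor(im,cv2.COLOR_BGR2HSV)
R=((hsv[...,0]<8)|(hsv[...,0]>172))&(hsv[...,1]>130)
for nm,(a,b,cc,dd) in dict(grip=(145,185,322,360),pl=(150,210,215,265)).items():
    v,u=np.nonzero(R[a:b,cc:dd]);q=P[v+a,u+cc];print(nm,len(v),np.median(q,0),[(u.min()+cc),(u.max()+cc),v.min()+a,v.max()+a])
E
```

```text
n [-0.48421641 -0.21650604  0.84773793] slope 32.033519772740135 4021 6687
x ext [-143.44574151 -139.85576339 -138.51552172  150.39181234  151.94271722
  154.92652321] y [-41.5840735  -39.07909708 -37.85880416 148.80621294 149.5520682
 151.36013133]
((5.931396484375, 54.50593948364258), (298.36273193359375, 192.17950439453125), 0.3497457802295685)
hx yaw -65.90931054972056 ce [0.57868796 0.16955295 0.10537118]
table z 0.0008323174984741222
ham px 159 192 181 271 798
181 188 188 [0.6106 0.4084 0.0272] 0.0272
187 165 190 [0.5938 0.4412 0.0243] 0.0367
193 159 181 [0.5773 0.4731 0.02  ] 0.0319
199 168 173 [0.5579 0.4635 0.0212] 0.0244
205 170 174 [0.5389 0.459  0.0222] 0.0238
211 171 176 [0.5203 0.4547 0.0216] 0.0272
217 173 178 [0.5019 0.4491 0.02  ] 0.0247
223 174 180 [0.4833 0.4447 0.0204] 0.0239
229 176 181 [0.4649 0.4405 0.02  ] 0.0251
235 177 183 [0.4465 0.4362 0.0202] 0.0233
241 178 185 [0.4281 0.4317 0.0216] 0.027
247 180 187 [0.4098 0.4258 0.0228] 0.0313
253 181 188 [0.3917 0.423  0.0241] 0.0266
259 183 190 [0.3738 0.4177 0.0214] 0.0253
265 184 192 [0.356  0.4137 0.0203] 0.0261
271 187 188 [0.3387 0.4164 0.0131] 0.0139
grip 113 [ 0.62089703 -0.03787825  0.13576837] [np.int64(328), np.int64(349), np.int64(156), np.int64(169)]
pl 157 [0.54928533 0.25471826 0.12734612] [np.int64(229), np.int64(254), np.int64(175), np.int64(209)]
```

```bash
python3 - <<'E'
from h import *
f=np.load('fit.npz');n=f['n'];hx=f['hx'];y0=f['y0']
O=f['ce']+hx*-.0066+y0*.0755
B=np.stack([hx,y0,n],1)
np.savez('board.npz',B=B,O=O);print('O',O)
P={};I={};C={}
for nm in('top','side'):
    C[nm]=env.get_calibration(nm);I[nm]=cv2.imread(f'pics/{nm}0.png');P[nm]=cloud(np.load(f'pics/{nm}0.npy'),C[nm])
def px(nm,b):
    w=O+B@(np.array(b)/1000);c=C[nm];q=c['T'][:3,:3].T@(w-c['T'][:3,3]);return [round(c['fx']*q[0]/q[2]+c['cx'],1),round(c['fy']*q[1]/q[2]+c['cy'],1)]
def draw(nm):
    im=cv2.resize(I[nm],None,fx=3,fy=3,interpolation=cv2.INTER_CUBIC)
    for b in[(-20,0,31),(20,0,31),(-20,0,0),(20,0,0),(172,-100,45),(250,-100,45),(140,-124,80),(-135,-225,0),(160,-225,0),(-135,75,0),(160,75,0),(-143,-100,45),(81,-50,0),(106,-50,0)]:
        p=px(nm,b);cv2.circle(im,(int(3*p[0]+1),int(3*p[1]+1)),4,(255,0,255),1)
    return im
a=draw('top')[330:760,580:1080];b=draw('side')[480:930,580:1080]
cv2.imwrite('pics/ov.png',np.hstack([a[:430],b[:430]])[:, :1000]);
x=cv2.imread('pics/ov.png');cv2.imwrite('pics/ov.png',cv2.resize(x,(800,344)))
for nm in P:
    hsv=cv2.cvtColor(I[nm],cv2.COLOR_BGR2HSV);R=((hsv[...,0]<8)|(hsv[...,0]>172))&(hsv[...,1]>130)
    b=(P[nm]-O)@B*1000
    k=R&(b[...,0]>165)&(b[...,0]<270)&(b[...,1]>-150)&(b[...,1]<-50)
    q=b[k];print(nm,'grip b',q.min(0).round(),np.median(q,0).round(1),q.max(0).round())
    k=(abs(b[...,0]+20)<14)|(abs(b[...,0]-20)<14);k&=(abs(b[...,1])<16)&(b[...,2]>12)&(b[...,2]<36)
    q=b[k]
    for s in(-1,1):
        qq=q[q[:,0]*s>0];print(nm,'peg',s,len(qq),np.mean(qq,0).round(1) if len(qq) else'')
    k=(abs(b[...,0]-140)<30)&(abs(b[...,1]+124)<25)&(b[...,2]>62)&(b[...,2]<85);q=b[k];print(nm,'catch',len(q),q.min(0).round(),q.max(0).round(),q.mean(0).round(1))
# tall things near
t=P['top'];k=(t[...,0]>.6)&(t[...,0]<1.0)&(t[...,1]>-.15)&(t[...,1]<.25)&(t[...,2]>.2);q=t[k];print('tall',q.min(0),q.max(0),len(q))
for h in(.2,.25,.3,.35):
    qq=q[q[:,2]>h];print(h,len(qq),qq.min(0).round(3) if len(qq) else'',qq.max(0).round(3) if len(qq) else'')
for th in(0,1.0,2.13,2.35):print('grip th',th,(O+B@np.array([.215,-.1*np.cos(th),.045+.1*np.sin(th)])).round(4))
# hammer extents
a=np.array([.2019,.0498]);a/=np.linalg.norm(a);r=np.array([a[1],-a[0]])
k=(t[...,2]>.009)&(t[...,2]<.05)&(t[...,1]>.38)&(t[...,1]<.5)&(t[...,0]>.32)&(t[...,0]<.65);q=t[k][:,:2]-[.46,.4393]
A=q@a*1000;X=q@r*1000;print('ham along',A.min(),A.max(),'handle x',np.polyfit(A[A<80],X[A<80],1),'head x',X[A>110].min(),X[A>110].max(),[ (X[(A>l)&(A<l+8)].min().round(),X[(A>l)&(A<l+8)].max().round(),l) for l in range(70,150,8)])
E
```

```text
O [0.63442344 0.20170347 0.14541754]
top grip b [ 177. -107.   42.] [213.5 -98.6  50.2] [246. -92.  56.]
top peg -1 13 [-20.1   0.5  25.5]
top peg 1 14 [19.3  0.9 25.7]
top catch 86 [ 119. -131.   63.] [ 164. -118.   84.] [ 140.2 -122.4   75. ]
side grip b [ 171. -108.   41.] [ 213.2 -101.4   51.5] [247. -95.  55.]
side peg -1 24 [-20.   -2.   23.3]
side peg 1 25 [18.8 -1.4 22.4]
side catch 98 [ 117. -131.   62.] [ 163. -119.   83.] [ 145.  -125.1   76.9]
tall [0.6767332  0.04603702 0.20011539] [0.99993664 0.24998308 0.36528976] 809
0.2 809 [0.677 0.046 0.2  ] [1.    0.25  0.365]
0.25 606 [0.966 0.189 0.251] [1.    0.25  0.365]
0.3 399 [0.966 0.192 0.3  ] [1.    0.25  0.365]
0.35 167 [0.966 0.192 0.35 ] [1.    0.25  0.365]
grip th 0 [ 0.623  -0.0389  0.1305]
grip th 1.0 [ 0.6178 -0.0412  0.2262]
grip th 2.13 [ 0.7004 -0.0043  0.2836]
grip th 2.35 [0.7203 0.0046 0.2812]
ham along -138.69385192547753 150.87747121152682 handle x [ 0.00400564 -0.15473107] head x -31.4793321625968 68.06589319613909 [(np.float64(-9.0), np.float64(8.0), 70), (np.float64(-6.0), np.float64(6.0), 78), (np.float64(-8.0), np.float64(7.0), 86), (np.float64(-10.0), np.float64(7.0), 94), (np.float64(-7.0), np.float64(8.0), 102), (np.float64(-20.0), np.float64(66.0), 110), (np.float64(-31.0), np.float64(67.0), 118), (np.float64(-30.0), np.float64(68.0), 126), (np.float64(-26.0), np.float64(68.0), 134), (np.float64(-7.0), np.float64(47.0), 142)]
```

View pics/ov.png

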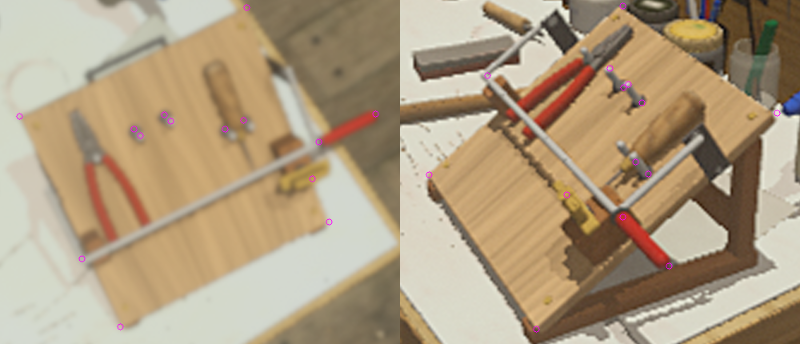

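```bash
cat >> h.py <<'E'
try:
    _b=np.load('board.npz');B=_b['B'];O=_b['O']
except Exception: pass
def Bp(x,y,z): return O+B@(np.array([x,y,z])/1000)   # board mm -> world
def Rtool(zdir,ydir):
    z=np.array(zdir,float);z/=np.linalg.norm(z);y=np.array(ydir,float);y-=z*(y@z);y/=np.linalg.norm(y)
    return np.stack([np.cross(y,z),y,z],1)
def cur():
    o=env.get_obs();return o,np.array(o['tool_pos']),Ro.from_euler('xyz',o['tool_rot'],degrees=True).as_matrix()
def plan(gp,R,R0=None,p0=None):
    """gp: grasp-point target (world), R target; prints shift in current tool axes (before the turn), turn vector"""
    o,p,Rc=cur(); p=p if p0 is None else p0; Rc=Rc if R0 is None else R0
    t=gp-R[:,2]*.003
    s=Rc.T@(t-p)*1000;w=Ro.from_matrix(Rc.T@R).as_rotvec()
    s2=R.T@(t-p)*1000
    print('t',round(o['time_s'],2),'shift',s.round(1),'(in end axes',s2.round(1),') |',np.linalg.norm(s).round(1),'rows>=',np.ceil(np.linalg.norm(s)/41),'turn',w.round(3),'rows>=',np.ceil(np.linalg.norm(w)/.124))
    return t
DOWN=np.array([0,0,-1.])
YH=np.array([np.cos(np.radians(24.1)),np.sin(np.radians(24.1)),0]) # level, up the board
E
python3 - <<'E'
from h import *
g=Bp(222,-100,45);print(g);R=Rtool(DOWN,YH);print(Ro.from_matrix(R).as_euler('xyz',True))
plan(g+[0,0,.1],R);plan(g+[0,0,.0],R)
E
```

```text
[ 0.62586009 -0.04530636  0.13052422]
[180.    0.  114.1]
t 0.1 shift [ 556.9 -360.2   10.6] (in end axes [352.6 561.8  10. ] ) | 663.3 rows>= 17.0 turn [-1.000e-03 -1.000e-03 -1.585e+00] rows>= 13.0
t 0.1 shift [ 556.9 -360.   110.6] (in end axes [352.6 561.8 110. ] ) | 672.3 rows>= 17.0 turn [-1.000e-03 -1.000e-03 -1.585e+00] rows>= 13.0
```

Emit:
{"method": "drive_tool", "body": {
  "moves": [
    [[31,-20,0],[0,0,0],0],
    [[31,-20,0],[0,0,0],0],
    [[31,-20,0],[0,0,0],0],
    [[31,-20,0],[0,0,0],0],
    [[31,-20,0],[0,0,0],0],
    [[31,-20,0],[0,0,0],0],
    [[31,-20,0],[0,0,0],0],
    [[31,-20,0],[0,0,0],0],
    [[31,-20,0],[0,0,0],0],
    [[31,-20,0],[0,0,0],0],
    [[31,-20,0],[0,0,0],0],
    [[31,-20,0],[0,0,0],0]
  ]
}}

```text
time_s: 1.1
tool_pos: [0.5043, -0.2277, 0.2443]
tool_rot: [-180.0, 0.0, 23.3]
force: [0.9, -0.2, -0.6]
grip_width: 0.0868
grasp_force: 0.0
```

Emit:
{"method": "drive_tool", "body": {
  "moves": [
    [[31,-20,0],[0,0,0],0],
    [[31,-20,0],[0,0,0],0],
    [[31,-20,0],[0,0,0],0],
    [[31,-20,0],[0,0,0],0],
    [[31,-20,0],[0,0,0],0],
    [[31,-20,0],[0,0,0],0],
    [[0,0,0],[0,0,-0.122],0],
    [[0,0,0],[0,0,-0.122],0],
    [[0,0,0],[0,0,-0.122],0],
    [[0,0,0],[0,0,-0.122],0],
    [[0,0,0],[0,0,-0.122],0],
    [[0,0,0],[0,0,-0.122],0]
  ]
}}

```text
time_s: 2.1
tool_pos: [0.6269, -0.0455, 0.2439]
tool_rot: [-179.9, 0.0, 65.6]
force: [-0.3, 0.6, 0.1]
grip_width: 0.087
grasp_force: 0.0
```

Emit:
{"method": "drive_tool", "body": {
  "moves": [
    [[0,0,0],[0,0,-0.122],0],
    [[0,0,0],[0,0,-0.122],0],
    [[0,0,0],[0,0,-0.122],0],
    [[0,0,0],[0,0,-0.122],0],
    [[0,0,0],[0,0,-0.122],0],
    [[0,0,0],[0,0,-0.122],0],
    [[0,0,0],[0,0,-0.122],0],
    [[0,0,0],[0,0,0],0]
  ]
}}

```text
time_s: 2.77
tool_pos: [0.6269, -0.0457, 0.2439]
tool_rot: [-179.9, -0.0, 114.3]
force: [0.0, -0.2, 0.2]
grip_width: 0.087
grasp_force: 0.0
```

```bash
python3 - <<'E'
from h import *
plan(Bp(222,-100,45),Rtool(DOWN,YH));o=env.get_obs();print(o['tool_pos'],o['tool_rot'],o['qpos'])
c=env.get_calibration('wrist');im,d=env.read_camera('wrist');P=cloud(d,c)
hsv=cv2.cvtColor(im,cv2.COLOR_BGR2HSV);R=((hsv[...,0]<8)|(hsv[...,0]>172))&(hsv[...,1]>130)&(d>0)
b=(P-O)@B*1000;k=R&(b[...,0]>165)&(b[...,0]<270)&(b[...,1]>-150)&(b[...,1]<-50)
q=b[k];print('grip',len(q),np.percentile(q,2,0).round(1),np.median(q,0).round(1),np.percentile(q,98,0).round(1))
E
```

```text
t 2.77 shift [  0.7  -0.6 110.4] (in end axes [  0.8  -0.7 110.4] ) | 110.4 rows>= 3.0 turn [-0.001 -0.001  0.004] rows>= 1.0
[ 0.62687241 -0.04573593  0.2438892 ] [-1.79947081e+02 -4.00286169e-02  1.14344445e+02] [ 34.68747369  20.67594194 -42.13089754  85.24310403  13.91804184
  79.49634552  16.18911823]
grip 1205 [ 174.1 -107.4   45. ] [206.6 -98.9  51. ] [243.  -94.8  53.2]
```

Emit:
{"method": "drive_tool", "body": {
  "moves": [
    [[0,0,30],[0,0,0],0],
    [[0,0,30],[0,0,0],0],
    [[0,0,30],[0,0,0],0.3],
    [[0,-0.6,20],[0,0,0],0.5],
    [[0,0,0],[0,0,0],0.7],
    [[0,0,0],[0,0,0],1],
    [[0,0,0],[0,0,0],1],
    [[0,0,0],[0,0,0],1],
    [[0,0,0],[0,0,0],1],
    [[0,0,0],[0,0,0],1]
  ],
  "newtons": 8
}}

```text
time_s: 3.65
tool_pos: [0.6274, -0.0458, 0.136]
tool_rot: [179.9, 0.1, 114.2]
force: [-0.0, 0.0, 0.3]
grip_width: 0.042
grasp_force: 0.0
```

```bash
python3 - <<'E'
from h import *
o,p,R=cur();print(p,o['grip_width'],o['grasp_force'],o['force'])
g=p+.003*R[:,2];print('gp on board',((g-O)@B*1000).round(1))
# swing path: tool-axis shifts between successive angles
x=222;ths=np.linspace(0,2.38,25)
pts=np.array([Bp(x,-100*np.cos(t),45+100*np.sin(t)) for t in ths])
print((np.diff(pts,axis=0)@R*1000).round(1))
E
```

```text
[ 0.62744445 -0.04578378  0.13597931] 0.04204878833004547 0.0 [-0.02198252  0.02041333  0.31725403]
gp on board [223.1 -97.6  46.4]
[[-0.  -4.8 -8.7]
 [-0.  -3.9 -9.1]
 [-0.  -3.  -9.4]
 [-0.  -2.1 -9.7]
 [-0.  -1.1 -9.9]
 [-0.  -0.1 -9.9]
 [-0.   0.9 -9.9]
 [-0.   1.8 -9.7]
 [-0.   2.8 -9.5]
 [-0.   3.7 -9.2]
 [-0.   4.6 -8.8]
 [-0.   5.5 -8.3]
 [-0.   6.3 -7.7]
 [-0.   7.  -7. ]
 [-0.   7.6 -6.3]
 [-0.   8.2 -5.5]
 [-0.   8.7 -4.7]
 [-0.   9.2 -3.8]
 [-0.   9.5 -2.9]
 [-0.   9.7 -1.9]
 [-0.   9.9 -0.9]
 [-0.   9.9  0. ]
 [-0.   9.9  1. ]
 [-0.   9.7  2. ]]
```

Emit:
{"method": "drive_tool", "body": {
  "moves": [
    [[0,-2,2],[0,0,0],1],
    [[0,0,0],[0,0,0],1],
    [[0,0,0],[0,0,0],1],
    [[0,0,0],[0,0,0],1],
    [[0,0,0],[0,0,0],1],
    [[0,0,0],[0,0,0],1],
    [[0,0,0],[0,0,0],1],
    [[0,0,0],[0,0,0],1]
  ]
}}

```text
time_s: 4.32
tool_pos: [0.6242, -0.047, 0.1325]
tool_rot: [-179.9, -0.0, 114.2]
force: [-4.4, -1.4, 2.3]
grip_width: 0.0144
grasp_force: 8.0
```

Emit:
{"method": "drive_tool", "body": {
  "moves": [
    [[0,-4.8,-8.7],[0,0,0],1],
    [[0,-3.9,-9.1],[0,0,0],1],
    [[0,-3.0,-9.4],[0,0,0],1],
    [[0,-2.1,-9.7],[0,0,0],1],
    [[0,-1.1,-9.9],[0,0,0],1],
    [[0,-0.1,-9.9],[0,0,0],1],
    [[0,0.9,-9.9],[0,0,0],1],
    [[0,1.8,-9.7],[0,0,0],1],
    [[0,2.8,-9.5],[0,0,0],1],
    [[0,3.7,-9.2],[0,0,0],1]
  ]
}}

```text
time_s: 5.15
tool_pos: [0.6167, -0.0505, 0.2282]
tool_rot: [-179.6, -0.0, 114.1]
force: [-10.4, -3.5, 1.6]
grip_width: 0.0148
grasp_force: 8.0
```

```bash
python3 - <<'E'
from h import *
o,p,R=cur();print(p,o['grip_width'],o['grasp_force'],o['force'],o['tool_rot'])
g=p+.003*R[:,2];b=(g-O)@B*1000;th=np.arctan2(b[2]-45,-b[1]);print('board',b.round(1),'th',th,'r',np.hypot(b[1],b[2]-45))
pts=np.array([Bp(222,-100*np.cos(t),45+100*np.sin(t)) for t in np.linspace(th,2.40,15)])
print((np.diff(pts,axis=0)@R*1000).round(1))
E
```

```text
[ 0.61671389 -0.05045858  0.22818529] 0.014833995645344333 7.9959119483828545 [-10.38171242  -3.45475535   1.59980111] [-1.79557422e+02 -2.74655294e-02  1.14115986e+02]
board [223.  -58.7 130.8] th 0.9710420279467493 r 103.94554933288528
[[ 0.   4.5 -9.2]
 [ 0.   5.4 -8.7]
 [ 0.   6.3 -8.1]
 [ 0.   7.  -7.4]
 [-0.   7.8 -6.6]
 [-0.   8.4 -5.8]
 [-0.   8.9 -4.9]
 [-0.   9.4 -4. ]
 [-0.   9.7 -3. ]
 [-0.  10.  -2. ]
 [-0.  10.2 -1. ]
 [-0.  10.2  0.1]
 [-0.  10.1  1.1]
 [-0.  10.   2.1]]
```

Emit:
{"method": "drive_tool", "body": {
  "moves": [
    [[0,3.0,-9.2],[0,0,0],1],
    [[0,5.0,-8.7],[0,0,0],1],
    [[0,6.3,-8.1],[0,0,0],1],
    [[0,7.0,-7.4],[0,0,0],1],
    [[0,7.8,-6.6],[0,0,0],1],
    [[0,8.4,-5.8],[0,0,0],1],
    [[0,8.9,-4.9],[0,0,0],1]
  ]
}}

```text
time_s: 5.73
tool_pos: [0.6617, -0.0304, 0.2823]
tool_rot: [180.0, 0.1, 114.1]
force: [-5.0, -1.9, 6.6]
grip_width: 0.0143
grasp_force: 8.0
```

Emit:
{"method": "drive_tool", "body": {
  "moves": [
    [[0,9.4,-4],[0,0,0],1],
    [[0,9.7,-3],[0,0,0],1],
    [[0,10,-2],[0,0,0],1],
    [[0,10.2,-1],[0,0,0],1],
    [[0,10.2,0],[0,0,0],1],
    [[0,10,1],[0,0,0],1],
    [[0,9,2],[0,0,0],1],
    [[0,0,0],[0,0,0],1]
  ]
}}

```text
time_s: 6.4
tool_pos: [0.727, -0.0007, 0.2867]
tool_rot: [179.7, 0.0, 114.2]
force: [2.3, -1.1, 4.0]
grip_width: 0.0146
grasp_force: 8.0
```

```bash
python3 - <<'E'
from h import *
o,p,R=cur();print(p,o['grip_width'],o['grasp_force'],o['force'],o['tool_rot'])
g=p+.003*R[:,2];b=(g-O)@B*1000;th=np.arctan2(b[2]-45,-b[1]);print('board',b.round(1),'th',th,'r',np.hypot(b[1],b[2]-45))
E
```

```text
[ 7.27018507e-01 -6.78775415e-04  2.86681671e-01] 0.014555856606739003 7.995659708976746 [ 2.25903797 -1.12388129  4.01544794] [1.79662187e+02 4.28251148e-02 1.14214865e+02]
board [222.6  75.  116.2] th 2.3821719587660266 r 103.38879929195734
```

Emit:
{"method": "drive_tool", "body": {
  "moves": [
    [[0,5,2],[0,0,0],1],
    [[0,0,0],[0,0,0],0.6],
    [[0,0,0],[0,0,0],0.3],
    [[0,0,0],[0,0,0],0],
    [[0,0,0],[0,0,0],0],
    [[0,0,0],[0,0,0],0],
    [[0,0,-20],[0,0,0],0],
    [[0,0,-35],[0,0,0],0],
    [[0,0,-40],[0,0,0],0],
    [[0,0,-20],[0,0,0],0]
  ]
}}

```text
time_s: 7.23
tool_pos: [0.729, 0.0001, 0.4032]
tool_rot: [179.7, 0.1, 114.1]
force: [0.6, -0.2, 0.9]
grip_width: 0.0667
grasp_force: 0.0
```

```bash
python3 - <<'E'
from h import *
o,p,R=cur();print(p,o['grip_width'],o['qpos'].round(1))
im,d=env.read_camera('side');P=cloud(d,env.get_calibration('side'));cv2.imwrite('pics/s1.png',im)
hsv=cv2.cvtColor(im,cv2.COLOR_BGR2HSV);r=((hsv[...,0]<8)|(hsv[...,0]>172))&(hsv[...,1]>130)&(d>0)
b=(P-O)@B*1000;k=r&(b[...,0]>165)&(b[...,0]<270);q=b[k];m=np.median(q,0);print('grip',len(q),m.round(1),'th',np.arctan2(m[2]-45,-m[1]))
# hammer
hx_=np.array([.2395,-.9709,0])
g=np.array([.5163,.4532,.011+.011]);Rh=Rtool(DOWN,-hx_);print(Ro.from_matrix(Rh).as_euler('xyz',True))
plan(g+[0,0,.10],Rh)
E
```

```text
[7.28972312e-01 1.32763360e-04 4.03152688e-01] 0.06666861265656089 [ 18.7  32.7 -40.4  50.6  21.  102.2  12. ]
grip 291 [211.   77.3 114.2] th 2.4118101087237283
[-180.            0.         -166.14301805]
t 7.28 shift [501.  -12.2 280.1] (in end axes [ 98.7 490.5 281.5] ) | 574.1 rows>= 15.0 turn [ 0.006  0.009 -1.391] rows>= 12.0
```

Emit:
{"method": "drive_tool", "body": {
  "moves": [
    [[41,-1,0],[0,0,0],0],
    [[41,-1,0],[0,0,0],0],
    [[41,-1,0],[0,0,0],0],
    [[41,-1,0],[0,0,0],0],
    [[41,-1,0],[0,0,0],0],
    [[41,-1,0],[0,0,0],0],
    [[41,-1,0],[0,0,0],0],
    [[41,-1,0],[0,0,0],0],
    [[41,-1,0],[0,0,0],0],
    [[41,-1,0],[0,0,0],0],
    [[41,-1,10],[0,0,0],0],
    [[41,-1,20],[0,0,0],0]
  ]
}}

```text
time_s: 8.28
tool_pos: [0.5167, 0.4431, 0.372]
tool_rot: [179.8, -0.1, 114.2]
force: [0.3, 0.2, -0.0]
grip_width: 0.0868
grasp_force: 0.0
```

Emit:
{"method": "drive_tool", "body": {
  "moves": [
    [[9,0,30],[0,0,-0.116],0],
    [[0,0,35],[0,0,-0.116],0],
    [[0,0,35],[0,0,-0.116],0],
    [[0,0,35],[0,0,-0.116],0],
    [[0,0,35],[0,0,-0.116],0],
    [[0,0,30],[0,0,-0.116],0],
    [[0,0,30],[0,0,-0.116],0],
    [[0,0,20],[0,0,-0.116],0],
    [[0,0,0],[0,0,-0.116],0],
    [[0,0,0],[0,0,-0.116],0],
    [[0,0,0],[0,0,-0.116],0],
    [[0,0,0],[0,0,-0.116],0]
  ]
}}

```text
time_s: 9.28
tool_pos: [0.5144, 0.4481, 0.1196]
tool_rot: [-180.0, -0.0, -165.7]
force: [-0.0, 0.1, -0.5]
grip_width: 0.0872
grasp_force: 0.0
```

```bash
python3 - <<'E'
from h import *
hx_=np.array([.2395,-.9709,0]);Rh=Rtool(DOWN,-hx_)
plan(np.array([.5163,.4532,.022]),Rh);o,p,R=cur();print(o['qpos'].round(1),o['tool_rot'])
c=env.get_calibration('wrist');im,d=env.read_camera('wrist');cv2.imwrite('pics/w1.png',im);t=cloud(d,c)
a=np.array([.2019,.0498]);a/=np.linalg.norm(a);r=np.array([a[1],-a[0]])
k=(d>0)&(t[...,2]>.008)&(t[...,2]<.045)&(t[...,1]>.35)&(t[...,1]<.55)&(t[...,0]>.3)&(t[...,0]<.7)
q=t[k];A=(q[:,:2]-[.5163,.4532])@a*1000;X=(q[:,:2]-[.5163,.4532])@r*1000
for l in range(-200,110,10):
    s=(A>=l)&(A<l+10)
    if s.sum()>5: print(l,s.sum(),np.percentile(X[s],[2,98]).round(1),np.percentile(q[s,2],95).round(4))
E
```

```text
t 9.28 shift [-3.2  4.5 94.6] (in end axes [-3.1  4.5 94.6] ) | 94.8 rows>= 3.0 turn [-0.001 -0.001  0.007] rows>= 1.0
[ -3.4  40.3 -59.1  84.8  35.1  74.9  38.6] [-1.79969599e+02 -3.95183004e-02 -1.65747930e+02]
-160 266 [-14.5   8.1] 0.0237
-150 507 [-14.8   8.1] 0.0238
-140 480 [-14.3   8.1] 0.0239
-130 804 [-129.3    7.2] 0.0257
-120 861 [-127.3    6.4] 0.0257
-110 760 [-125.     6.4] 0.0255
-100 665 [-122.5    6.9] 0.0251
-90 544 [-120.1    6.2] 0.0245
-80 442 [-118.2    6.2] 0.0236
-70 315 [-12.7   6.1] 0.0232
-60 290 [-13.    6.1] 0.0232
-50 263 [-12.4   5.2] 0.0231
-40 250 [-12.6   5.1] 0.0231
-30 244 [-12.2   5.1] 0.0229
-20 224 [-11.6   5. ] 0.0229
-10 201 [-11.8   4. ] 0.0229
0 189 [-11.2   4. ] 0.0229
10 187 [-11.5   3.9] 0.0228
20 182 [-11.7   3.8] 0.0226
30 184 [-12.    4.6] 0.0228
40 212 [-12.3  37.7] 0.0227
50 1087 [-29.5  62.6] 0.0301
60 448 [-33.   63.6] 0.0245
```

View pics/w1.png

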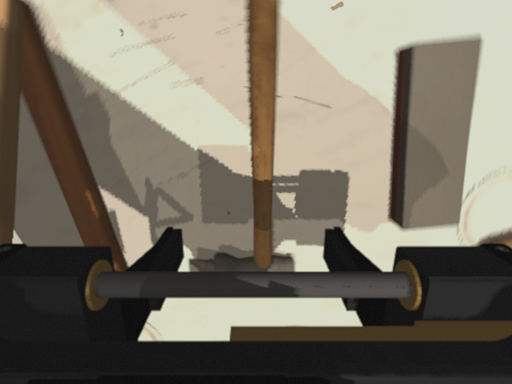

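Emit:
{"method": "drive_tool", "body": {
  "moves": [
    [[-1,7,25],[0,0,0],0],
    [[0,0,30],[0,0,0],0],
    [[0,0,25],[0,0,0],0.2],
    [[0,0,14],[0,0,0],0.4],
    [[0,0,0],[0,0,0],0.6],
    [[0,0,0],[0,0,0],0.8],
    [[0,0,0],[0,0,0],1],
    [[0,0,0],[0,0,0],1],
    [[0,0,0],[0,0,0],1],
    [[0,0,0],[0,0,0],1],
    [[0,0,0],[0,0,0],1],
    [[0,0,0],[0,0,0],1]
  ],
  "newtons": 45
}}

```text
time_s: 10.33
tool_pos: [0.5139, 0.4555, 0.0262]
tool_rot: [-180.0, 0.0, -166.1]
force: [-0.7, -0.9, 0.1]
grip_width: 0.0284
grasp_force: 0.0
```

Emit:
{"method": "drive_tool", "body": {
  "moves": [
    [[0,0,0],[0,0,0],1],
    [[0,0,0],[0,0,0],1],
    [[0,0,0],[0,0,0],1],
    [[0,0,0],[0,0,0],1],
    [[0,0,0],[0,0,0],1],
    [[0,0,0],[0,0,0],1]
  ]
}}

```text
time_s: 10.83
tool_pos: [0.5137, 0.4558, 0.0262]
tool_rot: [180.0, 0.0, -166.1]
force: [0.1, 1.4, 1.0]
grip_width: 0.0188
grasp_force: 45.0
```

```bash
python3 - <<'E'
from h import *
Rb=Rtool(-B[:,2],-B[:,0]);print(Ro.from_matrix(Rb).as_euler('xyz',True),env.get_obs()['qpos'].round(1))
g=Bp(0,-35,150);print(g);plan(g,Rb)
E
```

```text
[-180.           32.03351977 -155.90931055] [ -6.   45.7 -55.2  88.   39.5  67.4  35.2]
[0.53470446 0.15711646 0.25401369]
t 10.83 shift [  53.2 -295.2 -230.5] (in end axes [ -33.7 -281.3 -250.7] ) | 378.3 rows>= 10.0 turn [-0.049 -0.557 -0.173] rows>= 5.0
```

Emit:
{"method": "drive_tool", "body": {
  "moves": [
    [[0,0,-10],[0,0,0],1],
    [[0,0,-20],[0,0,0],1],
    [[0,0,-30],[0,0,0],1],
    [[0,0,-30],[0,0,0],1],
    [[0,0,-40],[0,0,0],1],
    [[0,0,-40],[0,0,0],1],
    [[0,0,-40],[0,0,0],1],
    [[0,0,-40],[0,0,0],1],
    [[0,0,-40],[0,0,0],1],
    [[0,0,-40],[0,0,0],1],
    [[0,0,-30],[0,0,0],1],
    [[0,0,-10],[0,0,0],1]
  ]
}}

```text
time_s: 11.83
tool_pos: [0.5135, 0.4562, 0.4014]
tool_rot: [179.8, 0.3, -166.1]
force: [-0.2, -0.1, -3.6]
grip_width: 0.0192
grasp_force: 45.0
```

Emit:
{"method": "drive_tool", "body": {
  "moves": [
    [[6,-33,0],[0,0,0],1],
    [[6,-33,0],[0,0,0],1],
    [[6,-33,0],[0,0,0],1],
    [[6,-33,0],[0,0,0],1],
    [[6,-33,0],[0,0,0],1],
    [[6,-33,0],[0,0,0],1],
    [[6,-33,0],[0,0,0],1],
    [[6,-33,0],[0,0,0],1],
    [[5,-31,0],[0,0,0],1]
  ]
}}

```text
time_s: 12.58
tool_pos: [0.5325, 0.1538, 0.3939]
tool_rot: [-179.9, -0.2, -166.1]
force: [0.5, -0.2, -4.5]
grip_width: 0.0192
grasp_force: 45.0
```

Emit:
{"method": "drive_tool", "body": {
  "moves": [
    [[0,0,0],[-0.008,-0.093,-0.029],1],
    [[0,0,0],[-0.008,-0.093,-0.029],1],
    [[0,0,0],[-0.008,-0.093,-0.029],1],
    [[0,0,0],[-0.008,-0.093,-0.029],1],
    [[0,0,0],[-0.008,-0.093,-0.029],1],
    [[0,0,0],[-0.008,-0.093,-0.029],1],
    [[0,0,0],[0,0,0],1],
    [[0,0,0],[0,0,0],1]
  ]
}}

```text
time_s: 13.25
tool_pos: [0.5268, 0.1596, 0.3947]
tool_rot: [179.2, 23.9, -158.1]
force: [0.2, 1.4, -4.9]
grip_width: 0.0187
grasp_force: 45.0
```

```bash
python3 - <<'E'
from h import *
Rb=Rtool(-B[:,2],-B[:,0]);o,p,R=cur();print(p,o['tool_rot'],o['qpos'].round(1),o['force'])
plan(Bp(0,-30,110),Rb)
gb=(p+.003*R[:,2]-O)@B*1000;print('gp board',gb.round(1))
for nm in('top','side'):
    im,d=env.read_camera(nm);cv2.imwrite(f'pics/{nm}2.png',im);np.save(f'pics/{nm}2.npy',d)
    b=(cloud(d,env.get_calibration(nm))-O)@B*1000-gb
    k=(d>0)&(abs(b[...,2]+7)<32)&(abs(b[...,0])<75)&(b[...,1]>20)&(b[...,1]<130)
    q=b[k];print(nm,len(q))
    for l in range(20,110,5):
        s=(q[:,1]>=l)&(q[:,1]<l+5)
        if s.sum()>1:print(l,s.sum(),q[s].min(0).round(),q[s].max(0).round())
E
```

```text
[0.52680199 0.15956868 0.39473198] [ 179.23990973   23.88194178 -158.08291062] [ 40.1 -16.9 -45.4 100.6 -20.3  68.9 109.3] [ 0.18026679  1.38765172 -4.89326527]
t 13.25 shift [ 40.9  -6.5 167.1] (in end axes [ 64.4  -5.5 159.6] ) | 172.2 rows>= 5.0 turn [-0.005 -0.142 -0.034] rows>= 2.0
gp board [ -5.5  33.9 269.6]
top 602
20 5 [ 3. 21. -5.] [ 9. 25. -4.]
25 16 [ -5.  26. -12.] [10. 30. -2.]
30 15 [ -5.  31. -13.] [12. 34. -4.]
35 12 [ -5.  35. -12.] [11. 40. -3.]
40 19 [ -5.  40. -15.] [12. 45. -3.]
45 15 [ -4.  45. -17.] [10. 50. -4.]
50 21 [ -4.  50. -14.] [67. 55. -4.]
55 43 [ -3.  55. -16.] [74. 60. -0.]
60 79 [-25.  60. -20.] [72. 65.  3.]
65 92 [-26.  65. -20.] [73. 70.  7.]
70 97 [-26.  70. -19.] [74. 75.  4.]
75 124 [-24.  75. -25.] [74. 80.  3.]
80 53 [-12.  80. -21.] [74. 85.  2.]
85 11 [ -1.  85. -19.] [ 44.  86. -10.]
side 444
20 20 [ -2.  20. -19.] [11. 25. -3.]
25 21 [ -3.  25. -21.] [10. 30. -3.]
30 19 [ -0.  30. -20.] [11. 34. -4.]
35 18 [  1.  35. -21.] [10. 40. -4.]
40 20 [ -1.  40. -22.] [10. 45. -5.]
45 19 [ -1.  45. -21.] [11. 49. -6.]
50 38 [ -1.  50. -23.] [70. 55. -3.]
55 68 [  2.  55. -27.] [71. 60. -0.]
60 60 [-28.  60. -29.] [73. 65.  3.]
65 54 [-25.  65. -32.] [74. 70.  4.]
70 46 [-25.  70. -31.] [74. 75.  3.]
75 34 [-11.  75. -15.] [74. 79.  2.]
80 25 [ -4.  80. -16.] [71. 85. -1.]
85 2 [  5.  85. -14.] [ 45.  86. -13.]
```

View pics/side2.png

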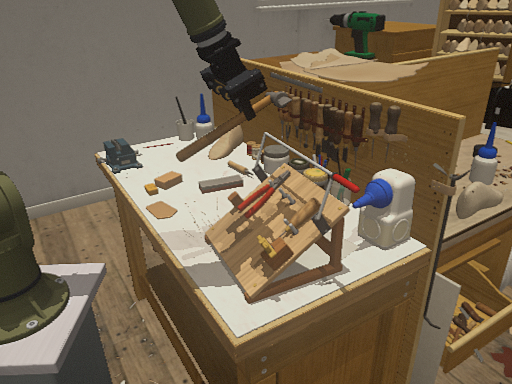

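Emit:
{"method": "drive_tool", "body": {
  "moves": [
    [[9,-1,28],[0,0,0],1],
    [[9,-1,28],[0,0,0],1],
    [[9,-1,28],[0,0,0],1],
    [[9,-1,28],[0,0,0],1],
    [[9,-1,28],[0,0,0],1],
    [[0,0,0],[-0.002,-0.072,-0.017],1],
    [[0,0,0],[-0.002,-0.072,-0.017],1],
    [[0,0,0],[0,0,0],1],
    [[0,0,0],[0,0,0],1]
  ]
}}

```text
time_s: 14.1
tool_pos: [0.545, 0.1596, 0.2498]
tool_rot: [-179.9, 32.2, -156.2]
force: [0.7, -0.5, -5.0]
grip_width: 0.0189
grasp_force: 45.0
```

```bash
cat > m.py <<'E'
from h import *
import sys
Rb=Rtool(-B[:,2],-B[:,0]);o,p,R=cur();print(p,o['tool_rot'],o['qpos'].round(1),o['force'])
plan(Bp(0,-30,110),Rb)
gb=(p+.003*R[:,2]-O)@B*1000;print('gp board',gb.round(1))
for nm in('top','side'):
    im,d=env.read_camera(nm);cv2.imwrite(f'pics/{nm}{sys.argv[1]}.png',im);np.save(f'pics/{nm}{sys.argv[1]}.npy',d)
    b=(cloud(d,env.get_calibration(nm))-O)@B*1000-gb
    k=(d>0)&(abs(b[...,2]+7)<32)&(abs(b[...,0])<75)&(b[...,1]>-190)&(b[...,1]<130)
    q=b[k];print(nm,len(q))
    for l in list(range(-180,-30,20))+list(range(20,110,5)):
        s=(q[:,1]>=l)&(q[:,1]<l+5)
        if s.sum()>1:print(l,s.sum(),q[s].min(0).round(),q[s].max(0).round())
E
python3 m.py 3
```

```text
[0.54504491 0.15960544 0.2497846 ] [-179.91550508   32.1904608  -156.23101369] [ 35.9 -15.8 -44.7 119.7 -27.   42.4 118.4] [ 0.67899299 -0.52535853 -5.01055325]
t 14.1 shift [ 1.7  2.1 27.9] (in end axes [ 1.6  1.9 27.9] ) | 28.0 rows>= 1.0 turn [-0.004  0.003 -0.005] rows>= 1.0
gp board [  2.  -28.4 137.9]
top 815
-180 2 [  -9. -177.  -12.] [  -4. -176.  -10.]
-160 7 [  -9. -160.   -9.] [   1. -156.   -1.]
-140 9 [ -10. -139.  -12.] [   2. -136.   -0.]
-120 6 [  -9. -119.   -8.] [  -2. -115.   -1.]
20 12 [-5. 21. -9.] [ 9. 25.  4.]
25 14 [-6. 25. -8.] [11. 30.  2.]
30 10 [ -5.  30. -10.] [10. 35.  1.]
35 10 [-5. 36. -8.] [ 8. 40.  2.]
40 13 [-6. 40. -4.] [10. 45.  1.]
45 13 [-5. 45. -8.] [10. 50.  2.]
50 10 [-5. 51. -6.] [ 8. 55.  4.]
55 21 [-5. 55. -8.] [68. 60.  4.]
60 53 [-17.  60. -10.] [71. 65. 14.]
65 65 [-26.  65. -10.] [72. 70. 15.]
70 71 [-27.  70. -12.] [71. 75. 14.]
75 86 [-27.  75.  -9.] [72. 80. 15.]
80 81 [-27.  80. -14.] [72. 85. 11.]
85 24 [ -4.  85. -15.] [48. 90.  3.]
95 2 [-71. 100. -32.] [ 60. 100. -29.]
100 81 [-74. 100. -33.] [ 74. 105. -21.]
105 98 [-75. 105. 
[... 291 characters left out ...]
] [  9. -75.   0.]
-60 20 [ -4. -60. -19.] [ 10. -55.  -0.]
-40 20 [ -6. -40. -16.] [ 10. -35.   0.]
20 11 [  4.  20. -13.] [ 8. 25. -2.]
25 13 [  3.  25. -16.] [ 9. 30. -3.]
30 12 [  4.  30. -16.] [ 9. 35. -0.]
35 11 [  4.  36. -15.] [ 7. 40. -1.]
40 10 [  4.  40. -14.] [ 9. 44. -1.]
45 11 [  4.  45. -15.] [ 9. 50. -1.]
50 11 [  5.  50. -11.] [11. 55. -1.]
55 30 [  1.  55. -13.] [64. 60.  8.]
60 59 [-19.  60. -15.] [70. 65. 14.]
65 55 [-31.  65. -10.] [69. 70. 14.]
70 54 [-31.  70.  -3.] [70. 75. 15.]
75 48 [-28.  75.  -5.] [70. 80. 13.]
80 36 [-10.  80.  -4.] [68. 85. 12.]
85 21 [ -4.  85. -10.] [66. 90.  7.]
100 90 [-74. 100. -31.] [ 73. 105. -22.]
105 33 [-72. 105. -27.] [ 73. 108. -23.]
```

Emit:
{"method": "drive_tool", "body": {
  "moves": [
    [[5,4.5,20],[0,0,0],1],
    [[5,0,20],[0,0,0],1],
    [[0,0,20],[0,0,0],1],
    [[0,0,10],[0,0,0],1],
    [[0,0,10],[0,0,0],1],
    [[0,0,0],[0,0,0],1]
  ]
}}

```text
time_s: 14.7
tool_pos: [0.5762, 0.1793, 0.178]
tool_rot: [179.9, 32.4, -156.2]
force: [-0.7, -0.3, -5.2]
grip_width: 0.0191
grasp_force: 45.0
```

```bash
python3 m.py 4 | egrep -v '^-|^[2-4]|^1'; python3 - <<'E'
import cv2,numpy as np
a=cv2.imread('pics/top4.png')[110:240,190:350];b=cv2.imread('pics/side4.png')[110:300,180:370]
cv2.imwrite('pics/c4.png',np.hstack([cv2.resize(a,(400,325)),cv2.resize(b,(325,325))]))
E
```

```text
[0.57621923 0.17929251 0.17796232] [ 179.93019685   32.38792444 -156.17368845] [ 39.6  -3.8 -55.1 120.9 -14.6  29.8 108.2] [-0.66972458 -0.31860985 -5.19102114]
t 14.7 shift [ -5.9  -3.3 -52.3] (in end axes [ -5.5  -3.3 -52.4] ) | 52.8 rows>= 2.0 turn [-0.001  0.006 -0.004] rows>= 1.0
gp board [ -3.3 -35.5  57.6]
top 570
50 11 [-70.  50. -38.] [10. 54.  1.]
55 21 [-6. 55. -8.] [71. 60.  8.]
60 41 [-17.  60.  -9.] [73. 65. 13.]
65 59 [-27.  65.  -8.] [72. 70. 13.]
70 61 [-27.  70.  -9.] [71. 75. 13.]
75 82 [-27.  75. -11.] [72. 80. 14.]
80 65 [-21.  80. -15.] [71. 85. 13.]
85 24 [-5. 85. -9.] [69. 89.  4.]
side 999
50 9 [  3.  51. -17.] [43. 55.  4.]
55 37 [ -4.  55. -13.] [65. 60.  9.]
60 53 [-23.  60. -14.] [70. 65. 12.]
65 58 [-30.  65.  -7.] [69. 70. 14.]
70 49 [-26.  70.  -4.] [69. 75. 15.]
75 48 [-31.  75.  -7.] [68. 80. 14.]
80 31 [-4. 80. -6.] [71. 85. 10.]
85 14 [  1.  85. -10.] [46. 88.  4.]
```

View pics/c4.png

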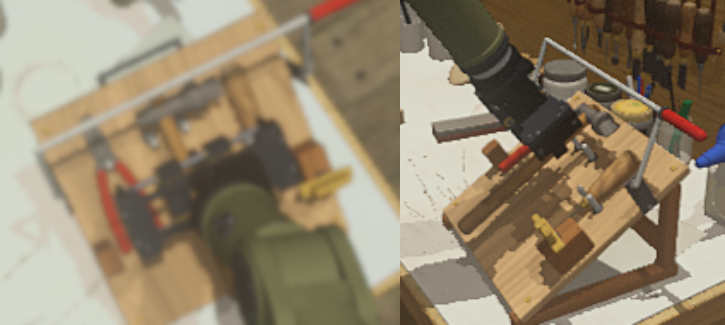

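Emit:
{"method": "drive_tool", "body": {
  "moves": [
    [[0,0,10],[0,0,0],1],
    [[0,0,10],[0,0,0],1],
    [[0,0,7],[0,0,0],1],
    [[0,0,4],[0,0,0],1],
    [[0,0,0],[0,0,0],1]
  ]
}}

```text
time_s: 15.22
tool_pos: [0.5912, 0.185, 0.1525]
tool_rot: [-179.9, 32.4, -156.1]
force: [-0.4, 0.5, -4.4]
grip_width: 0.019
grasp_force: 45.0
```

```bash
cat > g.py <<'E'
from h import *
o,p,R=cur();print('gp board',((p+.003*R[:,2]-O)@B*1000).round(1),'force board',(o['force']@B).round(1),'tilt',o['tool_rot'],o['grip_width'],'q',o['qpos'].round(1))
E
python3 g.py
```

```text
gp board [ -2.4 -35.5  27.6] force board [-0.7 -2.4 -3.7] tilt [-179.88851429   32.43828417 -156.14012946] 0.018989982276291055 q [ 38.8   2.7 -57.1 120.5  -2.2  25.8  97.9]
```

Emit:
{"method": "drive_tool", "body": {
  "moves": [
    [[3,0,1],[0,0,0],1],
    [[3,0,1],[0,0,0],1],
    [[3,0,1],[0,0,0],1],
    [[3,0,0],[0,0,0],1],
    [[0,0,0],[0,0,0],1]
  ]
}}

```text
time_s: 15.63
tool_pos: [0.582, 0.1812, 0.1424]
tool_rot: [-179.8, 32.4, -156.1]
force: [-0.3, -0.2, -5.6]
grip_width: 0.0188
grasp_force: 45.0
```

```bash
python3 g.py
```

```text
gp board [ -2.7 -49.3  24.3] force board [ 0.1 -3.3 -4.6] tilt [-179.81864018   32.3518273  -156.07030767] 0.018802357041648416 q [ 39.3   2.  -57.3 122.2  -3.8  24.6  99.4]
```

No contact yet; continue slowly.

Emit:
{"method": "drive_tool", "body": {
  "moves": [
    [[1.5,0,0.5],[0,0,0],1],
    [[1.5,0,0.5],[0,0,0],1],
    [[1,0,0.5],[0,0,0],1],
    [[0,0,0],[0,0,0],1]
  ]
}}

```text
time_s: 15.97
tool_pos: [0.582, 0.1812, 0.1417]
tool_rot: [-179.8, 32.6, -156.0]
force: [-8.7, -2.6, 9.7]
grip_width: 0.0188
grasp_force: 45.0
```

```bash
python3 g.py
```

```text
gp board [ -2.7 -49.6  23.7] force board [-1.2 -2.5 13. ] tilt [-179.7582376    32.6200927  -156.02144062] 0.01882236310909596 q [ 39.4   2.  -57.3 122.4  -4.   24.1  99.7]
```

Emit:
{"method": "drive_tool", "body": {
  "moves": [
    [[2,0,-0.5],[0,0,0],1],
    [[2,0,0],[0,0,0],1],
    [[2,0,0],[0,0,0],1],
    [[0,0,0],[0,0,0],1]
  ]
}}

```text
time_s: 16.3
tool_pos: [0.5782, 0.1794, 0.1393]
tool_rot: [-179.8, 32.8, -156.0]
force: [4.5, 1.9, 0.2]
grip_width: 0.0187
grasp_force: 45.0
```

```bash
python3 g.py;python3 m.py 5 | egrep -v '^-|^[2-4]|^1'; python3 - <<'E'
import cv2,numpy as np
a=cv2.imread('pics/top5.png')[120:220,200:320];b=cv2.imread('pics/side5.png')[130:270,210:360]
cv2.imwrite('pics/c5.png',np.hstack([cv2.resize(a,(396,330)),cv2.resize(b,(354,330))]))
E
```

```text
gp board [ -2.6 -54.5  23.9] force board [ 0.1  4.2 -2.4] tilt [-179.76154176   32.83303247 -156.02397026] 0.01874610446089618 q [ 39.9   1.3 -57.4 123.2  -5.8  23.5 101.3]
[0.57815049 0.17936702 0.13930153] [-179.76154176   32.83303247 -156.02397026] [ 39.9   1.3 -57.4 123.2  -5.8  23.5 101.3] [4.48195506 1.9293231  0.18932596]
t 16.3 shift [-25.7  -3.  -85.7] (in end axes [-24.5  -2.6 -86.1] ) | 89.6 rows>= 3.0 turn [-0.005  0.014 -0.002] rows>= 1.0
gp board [ -2.6 -54.5  23.9]
top 2831
50 71 [-74.  50. -29.] [74. 55. 12.]
55 75 [-73.  55. -28.] [67. 60.  9.]
60 72 [-75.  60. -28.] [71. 65. 12.]
65 81 [-75.  65. -26.] [73. 70. 13.]
70 89 [-75.  70. -28.] [70. 75. 12.]
75 110 [-75.  75. -30.] [71. 80. 16.]
80 134 [-74.  80. -30.] [74. 85. 10.]
85 127 [-74.  85. -30.] [72. 90. 10.]
90 46 [-72.  90. -27.] [75. 95. -8.]
95 3 [-75.  95. -30.] [ 71. 100. -10.]
side 3734
50 47 [-74.  50. -25.] [54. 55.  9.]
55 59 [-73.  55. -25.] [68. 60.  8.]
60 82 [-74.  60. -26.] [67. 65.  9.]
65 79 [-72.  65. -25.] [68. 70. 13.]
70 68 [-74.  70. -24.] [69. 75. 13.]
75 67 [-73.  75. -24.] [69. 80. 13.]
80 55 [-72.  80. -23.] [69. 85. 10.]
85 40 [-74.  85. -25.] [53. 90.  4.]
90 54 [-75.  90. -25.] [53. 95. -8.]
95 70 [-73.  95. -25.] [ 73. 100. -10.]
```

View pics/c5.png

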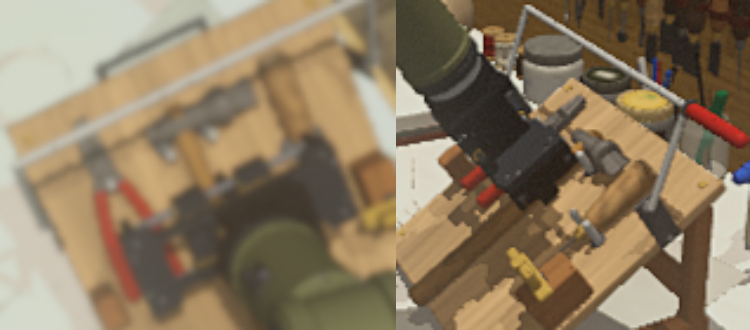

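Emit:
{"method": "drive_tool", "body": {
  "moves": [
    [[0,0,0.8],[0,0.012,0],1],
    [[0,0,0],[0,0,0],0.75],
    [[0,0,0],[0,0,0],0.65],
    [[0,0,0],[0,0,0],0.58],
    [[0,0,0],[0,0,0],0.58],
    [[0,0,0],[0,0,0],0.58]
  ],
  "newtons": 10
}}

```text
time_s: 16.9
tool_pos: [0.5756, 0.1785, 0.1357]
tool_rot: [-179.9, 31.7, -156.1]
force: [0.1, 0.3, 0.1]
grip_width: 0.0349
grasp_force: 0.0
```

```bash
python3 g.py
```

```text
gp board [ -2.8 -58.7  22.2] force board [-0.2  0.2 -0.1] tilt [-179.86490529   31.70685675 -156.08502763] 0.03485701498563361 q [ 39.5   2.  -57.3 122.8  -4.   24.6  99.7]
```

Emit:
{"method": "drive_tool", "body": {
  "moves": [
    [[0,0,-15],[0,0,0],0.58],
    [[0,0,-25],[0,0,0],0.58],
    [[0,0,-25],[0,0,0],0.4],
    [[0,0,-25],[0,0,0],0],
    [[0,0,0],[0,0,0],0]
  ]
}}

```text
time_s: 17.32
tool_pos: [0.5337, 0.1588, 0.2171]
tool_rot: [-179.5, 32.1, -156.0]
force: [0.6, -0.5, -0.6]
grip_width: 0.0493
grasp_force: 0.0
```

```bash
python3 g.py; python3 - <<'E'
from h import *
R=Rtool(DOWN,YH);print(cur()[1]);plan(np.array([.7305,.0008,.2835])+[0,0,.10],R)
im,d=env.read_camera('side');b=(cloud(d,env.get_calibration('side'))-O)@B*1000;cv2.imwrite('pics/side6.png',im)
k=(d>0)&(abs(b[...,0])<75)&(b[...,2]>5)&(b[...,2]<45)&(b[...,1]>-240)&(b[...,1]<60);q=b[k]
for l in range(-240,60,10):
    s=(q[:,1]>=l)&(q[:,1]<l+10)
    if s.sum()>1:print(l,s.sum(),q[s].min(0).round(),q[s].max(0).round())
hsv=cv2.cvtColor(im,cv2.COLOR_BGR2HSV);r=((hsv[...,0]<8)|(hsv[...,0]>172))&(hsv[...,1]>130)&(d>0)
q=b[r&(b[...,0]>165)&(b[...,0]<270)];print('grip',len(q),np.median(q,0))
E
```

```text
gp board [ -2.  -54.8 115.8] force board [ 0.7 -0.  -0.7] tilt [-179.52542934   32.07904193 -156.00341386] 0.049266623632848984 q [ 38.6 -16.4 -47.9 123.4 -29.7  39.  120.9]
[0.53366773 0.15884541 0.21707395]
t 17.32 shift [-187.9 -225.1  -80.3] (in end axes [-224.6  115.1 -169.4] ) | 304.0 rows>= 8.0 turn [0.432 0.445 1.522] rows>= 14.0
-240 10 [  -3. -234.   10.] [   7. -230.   22.]
-230 37 [  -7. -230.    7.] [  11. -220.   26.]
-220 42 [ -65. -220.    5.] [   9. -210.   26.]
-210 36 [  -8. -210.    6.] [  10. -200.   28.]
-200 41 [ -11. -200.    6.] [  10. -190.   27.]
-190 39 [ -11. -190.    7.] [  10. -180.   26.]
-180 38 [  -8. -180.    8.] [  11. -170.   26.]
-170 38 [  -9. -170.    6.] [  11. -160.   25.]
-160 37 [ -12. -160.    5.] [  13. -150.   27.]
-150 38 [ -10. -150.    6.] [  10. -140.   26.]
-140 35 [ -11. -140.    9.] [   9. -130.   26.]
-130 35 [  -9. -130.    6.] [   9. -120.   25.]
-120 44 [ -57. -120.    5.] [  10. -110.   24.]
-110 58 [ -62. -110.    5.] [   9. -100.   25.]
-100 55 [ -61. -100.    6.] [  8. -90.  25.]
-90 57 [-62. -90.   6.] [  7. -80.  24.]
-80 53 [-61. -80.   6.] [  7. -70.  25.]
-70 52 [-59. -70.   6.] [  8. -60.  25.]
-60 55 [-64. -60.   7.] [  6. -50.  26.]
-50 49 [-63. -50.   7.] [  6. -40.  25.]
-40 47 [-67. -40.   5.] [ 28. -30.  25.]
-30 55 [-68. -30.   6.] [  7. -20.  24.]
-20 48 [-71. -20.   5.] [  7. -10.  25.]
-10 81 [-75. -10.   7.] [23. -0. 33.]
0 109 [-75.   0.   7.] [66. 10. 34.]
10 121 [-75.  10.   6.] [67. 20. 37.]
20 100 [-75.  20.   5.] [67. 30. 36.]
30 33 [-74.  30.   6.] [63. 39. 31.]
40 10 [-75.  40.   6.] [-71.  47.  16.]
50 6 [-75.  50.   7.] [-73.  55.  16.]
grip 277 [206.23147776  76.56322638 113.53332996]
```

Emit:
{"method": "drive_tool", "body": {
  "moves": [
    [[-23.5,-28,-10],[0,0,0],0],
    [[-23.5,-28,-10],[0,0,0],0],
    [[-23.5,-28,-10],[0,0,0],0],
    [[-23.5,-28,-10],[0,0,0],0],
    [[-23.5,-28,-10],[0,0,0],0],
    [[-23.5,-28,-10],[0,0,0],0],
    [[-23.5,-28,-10],[0,0,0],0],
    [[-23.5,-28,-10],[0,0,0],0]
  ]
}}

```text
time_s: 18.03
tool_pos: [0.7321, 0.0013, 0.3787]
tool_rot: [180.0, 31.7, -156.2]
force: [-0.1, -0.1, 0.0]
grip_width: 0.0867
grasp_force: 0.0
```

Emit:
{"method": "drive_tool", "body": {
  "moves": [
    [[0,0,0],[0.031,0.032,0.109],0],
    [[0,0,0],[0.031,0.032,0.109],0],
    [[0,0,0],[0.031,0.032,0.109],0],
    [[0,0,0],[0.031,0.032,0.109],0],
    [[0,0,0],[0.031,0.032,0.109],0],
    [[0,0,0],[0.031,0.032,0.109],0],
    [[0,0,0],[0.031,0.032,0.109],0],
    [[0,0,0],[0.031,0.032,0.109],0],
    [[0,0,0],[0.031,0.032,0.109],0],
    [[0,0,0],[0.031,0.032,0.109],0],
    [[0,0,0],[0.031,0.032,0.109],0],
    [[0,0,0],[0.031,0.032,0.109],0]
  ]
}}

```text
time_s: 19.03
tool_pos: [0.7313, 0.0037, 0.3774]
tool_rot: [177.4, 3.3, 126.1]
force: [0.9, -0.0, -0.5]
grip_width: 0.0869
grasp_force: 0.0
```

Emit:
{"method": "drive_tool", "body": {
  "moves": [
    [[0,0,0],[0.031,0.032,0.109],0],
    [[0,0,0],[0.031,0.032,0.109],0],
    [[0,0,0],[0,0,0],0]
  ]
}}

```text
time_s: 19.28
tool_pos: [0.7323, 0.0023, 0.3756]
tool_rot: [-179.2, -0.5, 113.8]
force: [0.3, -0.5, -0.8]
grip_width: 0.0871
grasp_force: 0.0
```

```bash
python3 g.py; python3 - <<'E'
from h import *
R=Rtool(DOWN,YH);print(cur()[1]);plan(np.array([.7305,.0008,.2835]),R)
E
```

```text
gp board [222.  127.2 188.3] force board [ 0.6 -0.4 -0.7] tilt [-179.23487194   -0.54659127  113.75390396] 0.08705588495873809 q [ 13.1  31.6 -28.4  52.7  14.3  99.5  14.3]
[0.73233675 0.00232072 0.37556208]
t 19.28 shift [-1.5 -1.1 89.1] (in end axes [-0.6 -2.3 89.1] ) | 89.1 rows>= 3.0 turn [-0.013 -0.01  -0.006] rows>= 1.0
```

Emit:
{"method": "drive_tool", "body": {
  "moves": [
    [[0,-1.5,20],[-0.013,-0.01,-0.006],0.3],
    [[0,0,25],[0,0,0],0.4],
    [[0,0,25],[0,0,0],0.5],
    [[0,0,19],[0,0,0],0.55],
    [[0,0,0],[0,0,0],0.7],
    [[0,0,0],[0,0,0],1],
    [[0,0,0],[0,0,0],1],
    [[0,0,0],[0,0,0],1],
    [[0,0,0],[0,0,0],1],
    [[0,0,0],[0,0,0],1],
    [[0,0,0],[0,0,0],1],
    [[0,0,0],[0,0,0],1]
  ],
  "newtons": 8
}}

```text
time_s: 20.28
tool_pos: [0.7297, 0.0023, 0.2915]
tool_rot: [179.7, 0.2, 114.3]
force: [2.1, 0.7, 1.9]
grip_width: 0.0149
grasp_force: 1.0
```

Emit:
{"method": "drive_tool", "body": {
  "moves": [
    [[0,0,0],[0,0,0],1],
    [[0,0,0],[0,0,0],1],
    [[0,0,0],[0,0,0],1],
    [[0,0,0],[0,0,0],1],
    [[0,0,0],[0,0,0],1],
    [[0,0,0],[0,0,0],1]
  ]
}}

```text
time_s: 20.78
tool_pos: [0.7298, 0.0023, 0.2915]
tool_rot: [179.7, 0.2, 114.3]
force: [1.1, -0.5, 1.8]
grip_width: 0.0148
grasp_force: 8.0
```

```bash
python3 g.py; python3 - <<'E'
from h import *
o,p,R=cur();b=(p+.003*R[:,2]-O)@B*1000
th=np.arctan2(b[2]-45,-(b[1]));print(th)
pts=np.array([Bp(222,-102*np.cos(t),45+102*np.sin(t)) for t in np.linspace(th,0,25)])
print((np.diff(pts,axis=0)@R*1000).round(1).tolist())
E
```

```text
gp board [221.   80.7 118.3] force board [0.9 1.6 1.1] tilt [179.70332109   0.21505469 114.30290312] 0.014834183056694985 q [ 15.5  30.  -28.7  64.8  14.   88.1  14.1]
2.4042529827778383
[[0.0, -9.9, -2.3], [0.0, -10.1, -1.3], [0.0, -10.2, -0.3], [0.0, -10.2, 0.7], [0.0, -10.1, 1.7], [0.0, -9.8, 2.7], [0.0, -9.5, 3.7], [0.1, -9.1, 4.6], [0.1, -8.6, 5.5], [0.1, -8.0, 6.4], [0.1, -7.3, 7.1], [0.1, -6.6, 7.8], [0.1, -5.8, 8.4], [0.1, -4.9, 9.0], [0.0, -4.0, 9.4], [0.0, -3.0, 9.8], [0.0, -2.0, 10.0], [0.0, -1.0, 10.2], [0.0, 0.0, 10.2], [0.0, 1.1, 10.2], [0.0, 2.1, 10.0], [0.0, 3.1, 9.7], [0.0, 4.0, 9.4], [0.0, 4.9, 8.9]]
```

Emit:
{"method": "drive_tool", "body": {
  "moves": [
    [[0,-9.9,-2.3],[0,0,0],1],
    [[0,-10.1,-1.3],[0,0,0],1],
    [[0,-10.2,-0.3],[0,0,0],1],
    [[0,-10.2,0.7],[0,0,0],1],
    [[0,-10.1,1.7],[0,0,0],1],
    [[0,-9.8,2.7],[0,0,0],1],
    [[0,-9.5,3.7],[0,0,0],1],
    [[0,-9.1,4.6],[0,0,0],1],
    [[0,-8.6,5.5],[0,0,0],1],
    [[0,-8,6.4],[0,0,0],1]
  ]
}}

```text
time_s: 21.62
tool_pos: [0.6422, -0.037, 0.2691]
tool_rot: [179.7, 0.2, 114.3]
force: [1.0, 1.5, 0.9]
grip_width: 0.0144
grasp_force: 8.0
```

Emit:
{"method": "drive_tool", "body": {
  "moves": [
    [[0,-7.3,7.1],[0,0,0],1],
    [[0,-6.6,7.8],[0,0,0],1],
    [[0,-5.8,8.4],[0,0,0],1],
    [[0,-4.9,9],[0,0,0],1],
    [[0,-4,9.4],[0,0,0],1],
    [[0,-3,9.8],[0,0,0],1],
    [[0,-2,10],[0,0,0],1],
    [[0,-1,10.2],[0,0,0],1],
    [[0,0,0],[0,0,0],1]
  ]
}}

```text
time_s: 22.37
tool_pos: [0.6098, -0.0517, 0.1941]
tool_rot: [180.0, 0.1, 114.3]
force: [-3.7, 0.2, -2.0]
grip_width: 0.0147
grasp_force: 8.0
```

```bash
python3 g.py; python3 - <<'E'
from h import *
o,p,R=cur();b=(p+.003*R[:,2]-O)@B*1000
th=np.arctan2(b[2]-45,-b[1]);r=np.hypot(b[1],b[2]-45);print(th,r)
pts=np.array([Bp(222,-r_*np.cos(t),45+r_*np.sin(t)) for t,r_ in zip(np.linspace(th,0,9),np.linspace(r,102,9))])
print((np.diff(pts,axis=0)@R*1000).round(1).tolist())
E
```

```text
gp board [221.3 -82.5 105.5] force board [-1.7 -3.9  0.1] tilt [1.79986869e+02 6.80567644e-02 1.14297298e+02] 0.014659920273056305 q [ 26.2  17.7 -29.   91.9   8.9  72.6  20. ]
0.6331677213604415 102.31521383532132
[[0.0, -0.2, 8.1], [0.0, 0.4, 8.1], [0.0, 1.0, 8.0], [0.0, 1.7, 7.9], [0.0, 2.3, 7.8], [-0.0, 2.9, 7.5], [-0.0, 3.5, 7.3], [-0.0, 4.0, 7.0]]
```

Emit:
{"method": "drive_tool", "body": {
  "moves": [
    [[0,-0.2,8.1],[0,0,0],1],
    [[0,0.4,8.1],[0,0,0],1],
    [[0,1,8],[0,0,0],1],
    [[0,1.7,7.9],[0,0,0],1],
    [[0,2.3,7.8],[0,0,0],1],
    [[0,2.9,7.5],[0,0,0],1],
    [[0,3.5,7.3],[0,0,0],1],
    [[0,4,7],[0,0,0],1],
    [[0,1,2],[0,0,0],1],
    [[0,0,0],[0,0,0],1]
  ]
}}

```text
time_s: 23.2
tool_pos: [0.6236, -0.0456, 0.1304]
tool_rot: [-179.7, 0.0, 114.3]
force: [-6.1, -0.9, -5.8]
grip_width: 0.0144
grasp_force: 8.0
```

```bash
python3 g.py
```

```text
gp board [ 221.3 -103.6   43.5] force board [-1.7 -8.1 -1.8] tilt [-1.79734570e+02  9.94520298e-03  1.14284764e+02] 0.014405804239984677 q [ 24.4  22.5 -28.3  93.7  11.5  67.   17.7]
```

Emit:
{"method": "drive_tool", "body": {
  "moves": [
    [[0,0,2],[0,0,0],1],
    [[0,0,0],[0,0,0],0.6],
    [[0,0,0],[0,0,0],0.3],
    [[0,0,0],[0,0,0],0.2],
    [[0,0,0],[0,0,0],0.2],
    [[0,0,0],[0,0,0],0.2],
    [[0,0,-30],[0,0,0],0.2],
    [[0,0,-40],[0,0,0],0.2],
    [[0,0,-30],[0,0,0],0.2]
  ]
}}

```text
time_s: 23.95
tool_pos: [0.6271, -0.0445, 0.2344]
tool_rot: [179.6, 0.2, 114.3]
force: [0.5, -0.4, 0.8]
grip_width: 0.0602
grasp_force: 0.0
```

```bash
python3 g.py; python3 - <<'E'
from h import *
im,d=env.read_camera('side');b=(cloud(d,env.get_calibration('side'))-O)@B*1000;cv2.imwrite('pics/side7.png',im)
hsv=cv2.cvtColor(im,cv2.COLOR_BGR2HSV);r=((hsv[...,0]<8)|(hsv[...,0]>172))&(hsv[...,1]>130)&(d>0)
q=b[r&(b[...,0]>165)&(b[...,0]<270)];print('grip',len(q),np.median(q,0).round(1))
k=(abs(b[...,0]-140)<32)&(abs(b[...,1]+124)<32)&(b[...,2]>64)&(b[...,2]<85);q=b[k];print('catch',len(q),q.min(0).round(),q.max(0).round(),q.mean(0).round(1))
R=Rtool(-B[:,2],B[:,1]);plan(Bp(140,-126,140),R)
E
```

```text
gp board [221.8 -45.2 129.7] force board [0.6 0.6 0.6] tilt [179.63755588   0.24746121 114.30883147] 0.060186328486048345 q [ 25.1  18.1 -29.2  86.8   9.1  77.   19.4]
grip 240 [205.5 -99.6  50.8]
catch 91 [ 116. -131.   66.] [ 162. -119.   82.] [ 143.9 -125.    77.6]
t 24.0 shift [ 83.6 -78.8  39.7] (in end axes [ 82.9 -88.7  -6.2] ) | 121.6 rows>= 3.0 turn [-0.544  0.009  0.006] rows>= 5.0
```

Emit:
{"method": "drive_tool", "body": {
  "moves": [
    [[28,-26,0],[0,0,0],0.3],
    [[28,-26,0],[0,0,0],0.3],
    [[28,-26,0],[0,0,0],0.3],
    [[0,0,0],[-0.109,0.002,0.001],0.3],
    [[0,0,0],[-0.109,0.002,0.001],0.3],
    [[0,0,0],[-0.109,0.002,0.001],0.3],
    [[0,0,0],[-0.109,0.002,0.001],0.3],
    [[0,0,0],[-0.109,0.002,0.001],0.3],
    [[0,0,0],[0,0,0],0.3]
  ]
}}

```text
time_s: 24.75
tool_pos: [0.5165, -0.0024, 0.2276]
tool_rot: [148.6, -0.5, 113.9]
force: [-1.6, -0.6, -1.1]
grip_width: 0.061
grasp_force: 0.0
```

```bash
python3 g.py; python3 - <<'E'
from h import *
R=Rtool(-B[:,2],B[:,1]);plan(Bp(140,-124,78.5),R)
E
```

```text
gp board [ 138.1 -118.3  167.9] force board [-0.1 -2.  -0.1] tilt [148.64235153  -0.53512392 113.88349182] 0.0609509855966899 q [ 31.5 -15.  -19.9 124.6 -31.7  47.4  52. ]
t 24.75 shift [-2.4 -4.6 89.5] (in end axes [-1.8 -5.7 89.4] ) | 89.6 rows>= 3.0 turn [-0.012 -0.006 -0.008] rows>= 1.0
```

Emit:
{"method": "drive_tool", "body": {
  "moves": [
    [[-2,-5,20],[-0.012,-0.006,-0.008],0.3],
    [[0,0,25],[0,0,0],0.3],
    [[0,0,20],[0,0,0],0.4],
    [[0,0,15],[0,0,0],0.5],
    [[0,0,8],[0,0,0],0.5],
    [[0,0,0],[0,0,0],0.5]
  ]
}}

```text
time_s: 25.25
tool_pos: [0.5607, 0.0171, 0.153]
tool_rot: [148.0, -0.0, 114.6]
force: [-0.2, 0.7, -0.8]
grip_width: 0.0459
grasp_force: 0.0
```

```bash
python3 g.py; python3 - <<'E'
from h import *
R=Rtool(-B[:,2],B[:,1]);plan(Bp(140,-124.5,78.5),R)
E
```

```text
gp board [ 138.4 -116.9   79. ] force board [-0.7 -0.4 -0.7] tilt [ 1.47972039e+02 -5.28401477e-03  1.14551509e+02] 0.04586265989088655 q [ 29.4  -4.4 -23.7 125.7 -31.8  33.9  52.8]
t 25.25 shift [-1.5 -7.6  0.5] (in end axes [-1.6 -7.6  0.5] ) | 7.8 rows>= 1.0 turn [-0.    -0.004  0.007] rows>= 1.0
```

Emit:
{"method": "drive_tool", "body": {
  "moves": [
    [[-1.5,-7.6,0],[0,0,0],0.6],
    [[0,0,0],[0,0,0],0.8],
    [[0,0,0],[0,0,0],1],
    [[0,0,0],[0,0,0],1],
    [[0,0,0],[0,0,0],1],
    [[0,0,0],[0,0,0],1],
    [[0,0,0],[0,0,0],1],
    [[0,0,0],[0,0,0],1],
    [[0,0,0],[0,0,0],1],
    [[0,0,0],[0,0,0],1],
    [[0,0,0],[0,0,0],1]
  ],
  "newtons": 15
}}

```text
time_s: 26.17
tool_pos: [0.5535, 0.0103, 0.149]
tool_rot: [148.0, 0.1, 114.4]
force: [-6.8, -3.1, 2.7]
grip_width: 0.0098
grasp_force: 15.0
```

```bash
python3 g.py
```

```text
gp board [ 141.7 -127.    80.7] force board [ 0.1 -5.   6.3] tilt [1.48013868e+02 8.76323518e-02 1.14362236e+02] 0.009757580754545157 q [ 29.7  -5.  -23.  126.7 -32.8  33.9  54.4]
```

Emit:
{"method": "drive_tool", "body": {
  "moves": [
    [[0,0,0],[0,0,0.1],1],
    [[0,0,0],[0,0,0.11],1],
    [[0,0,0],[0,0,0.11],1],
    [[0,0,0],[0,0,0.11],1],
    [[0,0,0],[0,0,0.11],1],
    [[0,0,0],[0,0,0.11],1],
    [[0,0,0],[0,0,0],1]
  ]
}}

```text
time_s: 26.75
tool_pos: [0.5518, 0.0103, 0.148]
tool_rot: [153.8, -18.7, 81.3]
force: [-14.3, -4.7, 6.9]
grip_width: 0.0098
grasp_force: 15.0
```

```bash
python3 g.py;  python3 -c "
from h import *
plan(Bp(140,-126,80),Rtool(-B[:,2],B[:,0]));plan(Bp(140,-126,80),Rtool(-B[:,2],-B[:,0]));print(env.get_obs()['wrist_torque'])"
```

```text
gp board [ 141.  -128.8   80.6] force board [-1.6 -9.  13.8] tilt [153.81111783 -18.72213925  81.29430781] 0.00983860859337288 q [ 32.3  -5.  -25.4 126.7 -33.1  34.2  17.2]
t 26.75 shift [2.5 1.6 0.6] (in end axes [ 2.8 -1.   0.6] ) | 3.1 rows>= 1.0 turn [-0.005  0.002  0.921] rows>= 8.0
t 26.75 shift [2.5 1.6 0.6] (in end axes [-2.8  1.   0.6] ) | 3.1 rows>= 1.0 turn [-0.003 -0.006 -2.221] rows>= 18.0
[-0.96465933  2.55467671  0.11565379]
```

Emit:
{"method": "drive_tool", "body": {
  "moves": [
    [[1.5,1,-1.5],[0,0,0.11],1],
    [[0,0,0],[0,0,0.115],1],
    [[0,0,0],[0,0,0.115],1],
    [[0,0,0],[0,0,0.115],1],
    [[0,0,0],[0,0,0.115],1],
    [[0,0,0],[0,0,0.115],1],
    [[0,0,0],[0,0,0.115],1],
    [[0,0,0],[0,0,0.115],1],
    [[0,0,0],[0,0,0.03],1],
    [[0,0,0],[0,0,0],1]
  ]
}}

```text
time_s: 27.58
tool_pos: [0.5499, 0.0122, 0.1475]
tool_rot: [-178.9, -31.5, 22.8]
force: [-13.7, -3.2, -1.1]
grip_width: 0.0101
grasp_force: 15.1
```

```bash
python3 g.py;  python3 -c "
from h import *
plan(Bp(140,-126,80),Rtool(-B[:,2],B[:,0]));print(env.get_obs()['wrist_torque'])"
```

```text
gp board [ 138.5 -129.9   80.7] force board [ -2.6 -12.3   6.3] tilt [-178.91823554  -31.52298113   22.76311397] 0.010071957643025398 q [ 36.1  -5.1 -29.1 126.6 -33.4  34.6 -36.5]
t 27.58 shift [4.  1.5 0.7] (in end axes [3.9 1.5 0.7] ) | 4.3 rows>= 1.0 turn [-0.007  0.009 -0.02 ] rows>= 1.0
[-1.12542224  3.00348287  0.42831044]
```

Emit:
{"method": "drive_tool", "body": {
  "moves": [
    [[0,0,0],[0,0,0.02],1],
    [[0,0,0],[0,0,0],0.7],
    [[0,0,0],[0,0,0],0.6],
    [[0,0,0],[0,0,0],0.5],
    [[0,0,0],[0,0,0],0.5],
    [[0,0,-15],[0,0,0],0.5],
    [[0,0,-30],[0,0,0],0.5],
    [[0,0,-30],[0,0,0],0.5],
    [[0,-35,0],[0,0,0],0.5],
    [[0,0,0],[0,0,0],0.5]
  ]
}}

```text
time_s: 28.42
tool_pos: [0.5091, 0.0237, 0.2188]
tool_rot: [-178.7, -32.3, 21.8]
force: [-0.8, 1.5, -0.7]
grip_width: 0.0433
grasp_force: 0.0
```

```bash
python3 g.py; python3 - <<'E'
from h import *
for nm in('side','top'):
    im,d=env.read_camera(nm);b=(cloud(d,env.get_calibration(nm))-O)@B*1000;cv2.imwrite(f'pics/{nm}8.png',im)
    k=(abs(b[...,0]-140)<32)&(abs(b[...,1]+124)<32)&(b[...,2]>64)&(b[...,2]<84);q=b[k]
    if len(q):
        pc=np.linalg.svd(q[:,:2]-q[:,:2].mean(0),full_matrices=False)[2][0];print(nm,'catch',len(q),q.min(0).round(),q.max(0).round(),q.mean(0).round(1),'dir',pc)
    hsv=cv2.cvtColor(im,cv2.COLOR_BGR2HSV);r=((hsv[...,0]<8)|(hsv[...,0]>172))&(hsv[...,1]>130)&(d>0)
    q=b[r&(b[...,0]>165)&(b[...,0]<270)];print('grip',len(q),np.median(q,0).round(1) if len(q) else '')
a=cv2.imread('pics/top8.png')[105:245,195:365];s=cv2.imread('pics/side8.png')[130:310,190:370]
cv2.imwrite('pics/c8.png',np.hstack([cv2.resize(a,(425,350),interpolation=2),cv2.resize(s,(350,350),interpolation=2)]))
E
```

```text
gp board [ 111.3 -119.6  158.4] force board [-1.7 -0.4 -0.5] tilt [-178.6979607   -32.25535353   21.83668612] 0.0433035152292206 q [ 28.7 -16.9 -20.5 127.3 -32.5  44.6 -41.6]
side catch 172 [ 129. -148.   64.] [ 146. -102.   83.] [ 140.3 -124.6   74.5] dir [ 0.00235239 -0.99999723]
grip 248 [204.6 -99.5  51. ]
top catch 70 [ 135. -147.   66.] [ 146. -101.   84.] [ 139.7 -122.    76.9] dir [ 0.00962915 -0.99995364]
grip 114 [212.3 -98.   50.8]
```

View pics/c8.png

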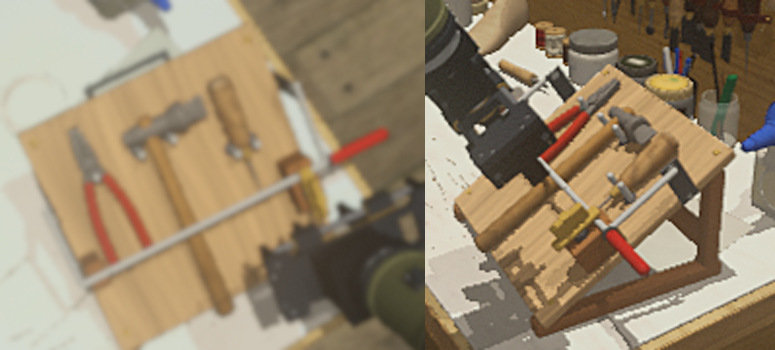

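The picture shows the hammer on its pegs with the handle under the bar, which is down. The catch lies up the slope across the bar at (310,190), the pliers and awl are in place, and the gripper is clear.

```bash
python3 -c "
from cell import env
print(env.sign_off())"
```

```text
the job is handed in; nothing more can be done
None
```

The hammer hangs on its two pegs, the keeper is fully down with the catch turned across its bar, the pliers and awl are still in place, and I handed the job in at about 28.5 s of the 72 s allowed; the hand-in returned no verdict.

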